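Shim out a seal blank in a bench fixture and hold the jaw on the stack

ROBOT

A 7-joint arm with a two-finger parallel gripper is mounted at the origin on the work surface. World frame = base frame: x ahead of the robot, y to its left, z up, the work surface at z = 0. Lengths are in mm, angles in rad, forces in N, time in s.
With the tool pointing down it reaches from about 350 to 900 mm from the base axis. Payload 7.2 kg.
Tool frame: the origin (TCP) lies between the finger pads; the fingertips stand 11 mm ahead of it and the grasp point (between the pads) lies 8 mm behind it; z points along the fingers, y is the line along which they close (so a half turn about z gives the same grasp; the last joint's range is limited). The gripper opens to 85 mm and grips with 20 to 120 N. Pads are 22 mm wide; open, the fingers measure 114 mm over their backs; the gripper's body (76 mm by 85 mm) begins 54 mm behind the grasp point. The pads swing forward as they close: fully open they stand 13 mm farther back than shut.
Start: joints at [1.054, 0.411, -0.013, 1.596, 0.006, 1.134, -0.082], TCP at [271.167, -563.114, 208.197] pointing down, gripper open.
Joint ranges: [-2.95, 2.95], [-0.29, 1.99], [-1.47, 1.44], [0.14, 2.54], [-1.03, 4.17], [0.13, 1.85], [-2.86, 2.86]. Speed limits (rad/s): [2.39, 2.39, 3.01, 3.01, 3.14, 3.14, 3.14].

INTERFACE

Orientations are given as [roll, pitch, yaw] about the fixed x, y, z axes, in that order (R = Rz(yaw) Ry(pitch) Rx(roll)).
In Python, from station import env gives the robot as it stands.
- The arm moves only by the tool creep_tool, called after ">>>" as name(argument=value, ...) on one line, values as JSON. Schema: {"type":"object","properties":{"moves":{"type":"array","items":{"type":"number"},"minItems":7,"maxItems":140},"squeeze":{"type":"number"},"only":{"type":"string"},"quiet":{"type":"boolean"},"lines":{"type":"string"}},"required":["moves"],"additionalProperties":false}. moves is one flat list of numbers that holds 1 to 20 rows one after another, with no inner brackets; each row has 7 numbers: dx, dy, dz in shares of the most that a row can go, 1 being 50 mm, then a rotation vector rx, ry, rz in fractions of the full range, 1 being pi rad, then the finger opening in mm; each row shifts and turns the commanded pose from where the row before left it, along the tool's axes as they then stand; what a row does not reach is not made up. A row lasts 1/10 s, in which the tool goes at most 50 mm and 0.15 rad, less where a joint would pass 70% of its speed; a pose out of reach is approached as far as the arm can. The fingers move at their own pace and stop on an object; squeeze is the grip in N (left out, the last holds). Time passes only in rows, so rows that do not move let the fingers close. The tool returns the time, the measured TCP pose, the force, the opening and the grip force at its end. only (a regular expression) keeps the lines of the reply that match it, lines (a string "A,B") keeps lines A to B, and quiet returns only ok. No shift or turn number may pass 1 either way. Input that does not fit is refused with a message, and nothing moves.
- env.observe(): the state, without advancing time (a new reading comes with each control period).
- env.capture(name): name is "side" or "top" or "wrist"; returns the picture (480x640x3 uint8, blue, green, red); there is no depth.
- env.get_calibration(name): a dict with "intrinsics" (3x3 intrinsics, pixels), "rvec" (rotation vector, rad) and "tvec" (3), from world to camera coordinates, as OpenCV has them. Camera axes: x right, y down, z forward; pixel columns grow to the right and rows downward; lengths in mm; the calibration is good to about 2 mm. The wrist camera is an equidistant fisheye: a pixel r from the principal point sees the ray r / f radians off the axis. A picture is of the moment at which its call begins: read the wrist's pose just before it. get_calibration takes no time and is no camera call; for the wrist camera it gives the pose at the moment of the call.
- env.hand_in(): hands the job in; it is judged then, once.
Trained networks look in the newest picture that a camera, given by its name, has taken for a name from the list of things; names that differ only in an ending like _2 or _b are one class to them, and where a whole thing is asked for, a point or a joint stands for the part that bears it (a point fixed in the world has none). Each returns a list of dicts, best first, with "confidence" (0 to 1); they miss things now and then, are a little off and sometimes report something else, mostly with a low value. They report only what shows in the picture. A call takes as long as a camera call.
- env.recognise(target, camera): "extent" ([left, top, width, height] as shares, 0 to 1, of the picture: columns of its width, rows of its height, round what is visible of it).
- env.trace(target, camera): "pixels" (480x640 bool, what is visible of it) and "extent" ([left, top, width, height] as shares, 0 to 1, of the picture: columns of its width, rows of its height, round what is visible of it).
- env.spot_point(target, camera): "at" ([column, row] as shares, 0 to 1, of the picture: columns of its width, rows of its height: a listed point, or the origin of a listed thing).
The state is a dict: "t": time; "qpos": joint angles; "joint_vel": joint speeds; "joint_efforts": joint torques, N m; "tool_pos": TCP position; "tool_rot": TCP orientation; "contact_force": force on the tool from outside, world axes, zero at the start; "ft_torque": the same for the moment, N m; "gripper_width": finger opening in mm; "grip_force": force on a finger pad.
Only numpy, scipy, OpenCV 4.12 (cv2) and the standard library are available. Lean on these libraries where they do the work, as an engineer would, in place of code of your own. Each camera call takes 0.05 s, during which the arm holds its last target. There are 200 camera calls.

TASK

The sliding jaw of the bench fixture reaches its end stop before it touches the brass seal blank: slide the jaw well back, then stand shims from the rack upright on the bed between jaw and blank, flat faces towards the jaw, using the fewest that let the jaw close tight on them before its stop. Push the jaw up by its knob until you feel it press the stack and blank firmly against the back stop, and finish while still holding the knob and pushing firmly, so that the stack stays clamped; do not let go. Leave the other things on the bench where they are.

Things in the scene. Friction and masses are not known exactly. Their poses are not given: they have to be found in the camera images.
- vise: sliding-jaw fixture fixed to the bench: flat dark steel bed 64 mm wide (its x) and 275 mm long (its y, from -160 to +115 mm), 12 mm thick; origin on the bench surface (underside of the bed). The jaw clamps towards its +y. The bed has no side walls: parts stand on its top, 12 mm above the origin, centred on x = 0.
- jaw (a joint): how far the blue sliding jaw is drawn back (m): 0 = at its closed end stop, front face at y = 0 of the fixture; 0.085 = fully open, front face at y = -0.085. It slides with about 1.5 N of friction, has no spring or lock, and stays where it is left, so the stack is clamped only while the jaw is being pushed; a firm push is 10 to 20 N.
- jaw_face (a point): top middle edge of the jaw's steel front face, 44 mm above the bench; moves with the jaw. The jaw is 56 mm wide, 65 mm long, 32 mm tall above the bed (top 44 mm above the bench).
- jaw_knob (a point): point on the axis of the jaw's upright black round knob, 20 mm diameter, 50 mm tall, standing on the jaw top 45 mm behind its front face; this point is 30 mm above the jaw top, 74 mm above the bench. Grip it to pull the jaw open or push it closed.
- backstop: blue fixed stop block bolted on the bed, 56 mm wide (x), 25 mm thick (y), 32 mm tall; origin at the centre of its underside on the bed, axes as the fixture's. Its place along the bed differs from job to job.
- blank: brass seal blank, the work to be held: 46 mm (x) x 40 mm (y) x 28 mm tall, loose, about 0.4 kg, standing on the bed against the back stop; origin at the centre of its underside, axes as the fixture's. Its face towards the jaw is 20 mm from its origin along -y. With the jaw at its end stop a gap of 5 to 34 mm is left in front of the blank.
- rack: wooden rack 74 x 230 x 25 mm fixed to the bench with four slots in a row along its y, 55 mm apart, 15 mm deep; origin at the centre of its underside
- shim1: aluminium shim plate: 40 mm wide (x), 12 mm thick (y), 56 mm tall, 73 g, all four alike; origin at the centre of its underside, z up. It starts upright in a rack slot, its foot 10 mm above the bench, its upper 41 mm standing free of the rack. On the fixture's bed it stands 24 mm higher than the jaw.
- shim2: aluminium shim plate: 40 mm wide (x), 12 mm thick (y), 56 mm tall, 73 g, all four alike; origin at the centre of its underside, z up. It starts upright in a rack slot, its foot 10 mm above the bench, its upper 41 mm standing free of the rack.
- shim3: aluminium shim plate: 40 mm wide (x), 12 mm thick (y), 56 mm tall, 73 g, all four alike; origin at the centre of its underside, z up. It starts upright in a rack slot, its foot 10 mm above the bench, its upper 41 mm standing free of the rack.
- shim4: aluminium shim plate: 40 mm wide (x), 12 mm thick (y), 56 mm tall, 73 g, all four alike; origin at the centre of its underside, z up. It starts upright in a rack slot, its foot 10 mm above the bench, its upper 41 mm standing free of the rack.
- jar: bystander, not needed: low glass jar with a metal cap, 64 mm across, 60 mm tall
- hammer: bystander, not needed: small hammer lying on the bench, 240 mm long
- mortar: bystander, not needed: pale stone bowl, 100 mm across, 40 mm tall
- tub: bystander, not needed: clear open plastic tub, 100 x 75 x 35 mm
- bottle: bystander, not needed: amber bottle with a white cap, 60 mm across, 150 mm tall
- ring: bystander, not needed: brass finger ring lying flat, 32 mm across, 8 mm tall
- mandrel: bystander, not needed: small steel cone on a round foot, 44 mm across, 90 mm tall

How it is judged:
By the outcome, as a careful person would: the job done as asked, in the order asked, and still so for the second after the job is handed in, while the arm keeps its last pose, push and grip.
It also fails if it takes over 72 s, if anything falls off the work surface, if the arm or the gripper's body presses on something with over 40 N, if the wrist force passes 120 N, or if a joint passes its speed limit or range.

## Working session

There is one attempt and no reset: what is moved stays moved. The work goes in short steps, Python scripts to look and compute and a tool call to move; the robot and the scene stay as the last step left them, time stands still between calls to the robot, and variables do not carry over. Pictures are saved under pics/ and viewed, at most 10 in all, crops included, and the job is handed in when it is done.

```bash
ls; mkdir -p pics
```

Run:
```python
from station import env
import cv2,numpy as np
o=env.observe();print({k:np.round(v,3) for k,v in o.items()})
for c in("top","side"):
    cv2.imwrite(f"pics/{c}0.png",env.capture(c))
    k=env.get_calibration(c);print(c,k)
    for n in("vise","jaw_face","jaw_knob","backstop","blank","rack","shim1"):
        print(n,[(round(d["confidence"],2),np.round(np.array(d["at"])*[640,480],1).tolist()) for d in env.spot_point(n,c)[:5]])
```

```text
pics
{'t': np.float64(0.0), 'qpos': array([ 1.054,  0.412, -0.013,  1.597,  0.006,  1.134, -0.082]), 'joint_vel': array([-0.001, -0.001,  0.001, -0.001, -0.001,  0.001, -0.   ]), 'joint_efforts': array([ 0.0000e+00, -6.0061e+01,  6.8100e-01, -2.9940e+01,  1.4000e-02,
        1.0000e-02, -0.0000e+00]), 'tool_pos': array([ 270.901, -562.653,  207.342]), 'tool_rot': array([-3.14 ,  0.   ,  0.449]), 'contact_force': array([-0.042,  0.14 ,  0.691]), 'ft_torque': array([-0.004,  0.004,  0.033]), 'grip_force': np.float64(0.0), 'gripper_width': np.float64(85.477)}
top {'intrinsics': array([[598.84639769,   0.        , 331.84267585],
       [  0.        , 598.84639769, 233.91447702],
       [  0.        ,   0.        ,   1.        ]]), 'rvec': array([ 2.14753365, -2.09500989,  0.20944279]), 'tvec': array([ -29.2494211 ,  584.699952  , 1317.12663357])}
vise [(0.8, [323.1, 279.6]), (0.66, [292.3, 277.5]), (0.62, [488.1, 309.2])]
jaw_face [(0.73, [320.9, 279.4]), (0.32, [273.3, 160.6])]
jaw_knob [(0.7, [339.9, 280.8]), (0.54, [303.6, 280.4])]
backstop [(0.74, [290.5, 276.5])]
blank [(0.87, [306.7, 277.8])]
rack [(0.73, [328.7, 217.9])]
shim1 [(0.7, [297.1, 209.5]), (0.64, [320.8, 215.7]), (0.5, [362.5, 217.4]), (0.5, [341.9, 217.1])]
side {'intrinsics': array([[544.74541038,   0.        , 323.99642492],
       [  0.        , 544.74541038, 242.20292592],
       [  0.        ,   0.        ,   1.        ]]), 'rvec': array([ 0.57892485, -2.5655439 ,  1.26900225]), 'tvec': array([ 494.48499137,  229.38183354, 1059.97571923])}
vise [(0.79, [349.1, 290.4]), (0.45, [358.7, 254.7])]
jaw_face [(0.9, [349.6, 274.1])]
jaw_knob [(0.81, [358.8, 251.3])]
backstop [(0.82, [336.1, 307.5])]
blank [(0.59, [344.7, 297.8]), (0.5, [351.7, 275.4]), (0.46, [338.6, 306.1])]
rack [(0.71, [291.1, 264.1]), (0.35, [366.1, 220.7])]
shim1 [(0.81, [311.0, 246.9]), (0.77, [275.6, 286.7]), (0.67, [296.2, 256.6]), (0.6, [212.6, 293.5]), (0.59, [288.7, 272.3])]
```

View pics/top0.png

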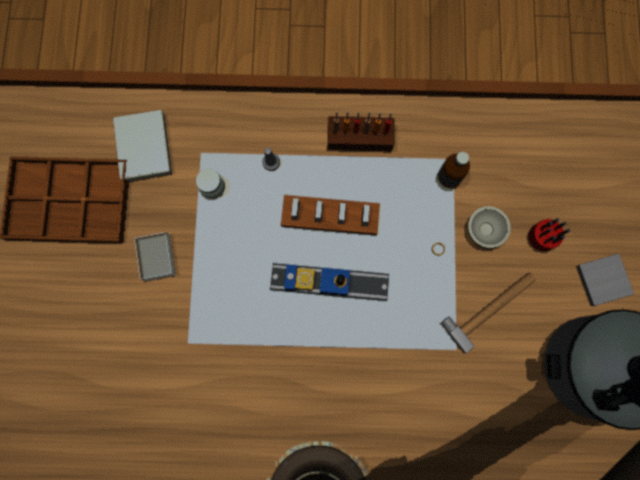

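View pics/side0.png

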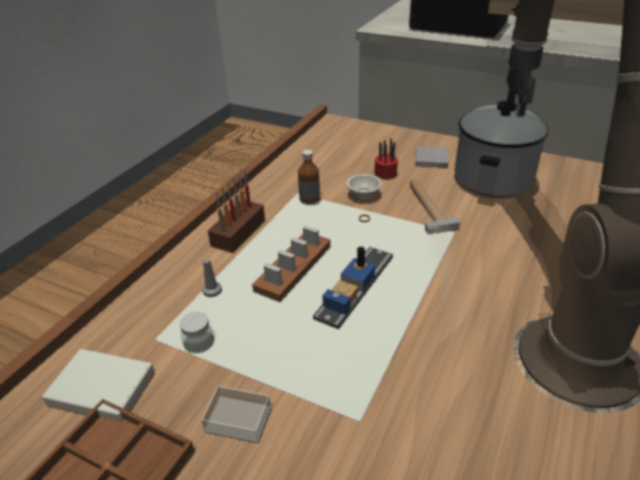

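Create h.py:
```python
import cv2,numpy as np
from scipy.spatial.transform import Rotation as Ro
def ray(k,uv,fish=False):
    K=k["intrinsics"];R=cv2.Rodrigues(np.array(k["rvec"]))[0];t=np.array(k["tvec"]).ravel()
    p=np.array([(uv[0]-K[0,2])/K[0,0],(uv[1]-K[1,2])/K[1,1],1.])
    if fish:
        r=np.hypot(p[0],p[1]);p=np.array([*(p[:2]/max(r,1e-9)*np.sin(r)),np.cos(r)])
    return -R.T@t,R.T@p
def atz(k,uv,z,fish=False):
    c,d=ray(k,uv,fish);return c+d*(z-c[2])/d[2]
def tri(obs): # list of (k,uv,fish)
    A=np.zeros((3,3));b=np.zeros(3)
    for o in obs:
        c,d=ray(*o);d/=np.linalg.norm(d);P=np.eye(3)-np.outer(d,d);A+=P;b+=P@c
    return np.linalg.solve(A,b)
def proj(k,X,fish=False):
    K=k["intrinsics"];R=cv2.Rodrigues(np.array(k["rvec"]))[0];p=R@np.array(X)+np.array(k["tvec"]).ravel()
    if fish:
        r=np.hypot(p[0],p[1]);th=np.arctan2(r,p[2]);p=np.array([*(p[:2]/r*th),1])
    p=p/p[2];return np.array([K[0,0]*p[0]+K[0,2],K[1,1]*p[1]+K[1,2]])
```

Run:
```python
from h import *
from station import env
kt,ks=env.get_calibration("top"),env.get_calibration("side")
for n,u,v,z in(("vise",(323.1,279.6),(349.1,290.4),0),("face",(320.9,279.4),(349.6,274.1),44),("knob",(339.9,280.8),(358.8,251.3),74),("back",(290.5,276.5),(336.1,307.5),12),("blank",(306.7,277.8),(344.7,297.8),12),("rack",(328.7,217.9),(291.1,264.1),0),
 ("s1",(297.1,209.5),(275.6,286.7),10),("s2",(320.8,215.7),(288.7,272.3),10),("s3",(341.9,217.1),(296.2,256.6),10),("s4",(362.5,217.4),(311,246.9),10)):
    print(n,*[np.round(a,1) for a in(tri([(kt,u),(ks,v)]),atz(kt,u,z),atz(ks,v,z))])
```

```text
vise [486.    3.1   1.4] [486.2   3.1   0. ] [486.5   1.6   0. ]
face [481.4   7.9  54.8] [481.4   7.6  44. ] [487.8  -3.5  44. ]
knob [476.6 -34.2  89.7] [475.8 -35.3  74. ] [486.9 -52.3  74. ]
back [486.7  78.1  14.1] [490.2  79.3  12. ] [484.4  75.5  12. ]
blank [484.3  40.2  11.6] [488.1  41.4  12. ] [480.1  39.9  12. ]
rack [634.5  -5.   20.8] [635.4  -6.3   0. ] [652.  -26.2   0. ]
s1 [646.8  67.7   6.8] [651.8  69.7  10. ] [638.6  69.8  10. ]
s2 [637.5  12.3   9.1] [638.   12.6  10. ] [636.   13.2  10. ]
s3 [637.6 -36.2  19.7] [635.9 -37.8  10. ] [648.1 -46.1  10. ]
s4 [632.1 -87.7  16.4] [636.4 -87.   10. ] [633.  -95.3  10. ]
```

Both pictures agree. The vise bed runs along world y at about (487, 3), with the jaw at its stop (knob at about (340, 281) in top). The four shims stand in the rack at top row ~210. I'll move the wrist camera over them for precision.

The rows are not in the units I measure in: shifts go in shares of 50 mm and turns go in shares of pi rad. I convert before sending: 36 mm is 0.72, -30.7 mm is -0.614, 0.15 rad is 0.0477.

>>> creep_tool(moves=[0.72, -0.614, -0.18, 0, 0, 0, 85, 0.72, -0.614, -0.18, 0, 0, 0, 85, 0.72, -0.614, -0.18, 0, 0, 0, 85, 0.72, -0.614, -0.18, 0, 0, 0, 85, 0.72, -0.614, -0.18, 0, 0, 0, 85, 0.72, -0.614, -0.18, 0, 0, 0, 85, 0.72, -0.614, -0.18, 0, 0, 0, 85, 0.72, -0.614, -0.18, 0, 0, 0, 85, 0.72, -0.614, -0.18, 0, 0, 0, 85, 0.72, -0.614, -0.18, 0, 0, 0, 85, 0.72, -0.614, -0.18, 0, 0, 0, 85, 0.72, -0.614, -0.18, 0, 0, 0, 85, 0.72, -0.614, -0.18, 0, 0, 0, 85, 0, 0, 0, 0, 0, 0.0477, 85, 0, 0, 0, 0, 0, 0.0477, 85, 0, 0, 0, 0, 0, 0.0477, 85, 0, 0, 0, 0, 0, 0, 85, 0, 0, 0, 0, 0, 0, 85])

```text
t: 2.6
tool_pos: [519.6, -0.4, 325.3]
tool_rot: [3.141, -0.0, 0.003]
contact_force: [0.5, 0.2, -0.3]
gripper_width: 84.9
grip_force: 0.0
```

Run:
```python
from h import *
from station import env
k=env.get_calibration("wrist");print(k, env.observe()["tool_pos"])
cv2.imwrite("pics/w0.png",env.capture("wrist"))
Z=dict(vise=0,jaw_face=44,jaw_knob=74,backstop=12,blank=12,rack=0,shim1=10)
for n,z in Z.items():
    for d in env.spot_point(n,"wrist")[:5]:
        uv=np.array(d["at"])*[640,480];print(n,round(d["confidence"],2),uv.round(1),atz(k,uv,z,True).round(1))
```

```text
{'intrinsics': array([[371.64829954,   0.        , 322.12793023],
       [  0.        , 371.64829954, 246.60129505],
       [  0.        ,   0.        ,   1.        ]]), 'rvec': array([-2.08216401,  2.0732972 ,  0.27899813]), 'tvec': array([ -2.75975908, 436.49716571, 628.06417356])} [ 5.19621185e+02 -4.49462577e-01  3.25277806e+02]
vise 0.65 [319.9 226.6] [480.6   2.4   0. ]
jaw_face 0.95 [314.7 227.7] [488.8   8.5  44. ]
jaw_knob 0.77 [356.1 244.5] [475.7 -40.1  74. ]
backstop 0.55 [264.9 224.8] [485.6  75.2  12. ]
blank 0.96 [287.4 223.6] [487.2  45.1  12. ]
blank 0.32 [508.7 168.6] [ 569.8 -260.4   12. ]
rack 0.66 [334.7 108.5] [638.3 -16.3   0. ]
shim1 0.88 [396.  112.7] [634.4 -95.   10. ]
shim1 0.74 [346.5 111.3] [633.9 -31.   10. ]
shim1 0.69 [269.4 105.3] [642.2  67.4  10. ]
shim1 0.35 [329.4 108.6] [637.1  -9.2  10. ]
```

View pics/w0.png

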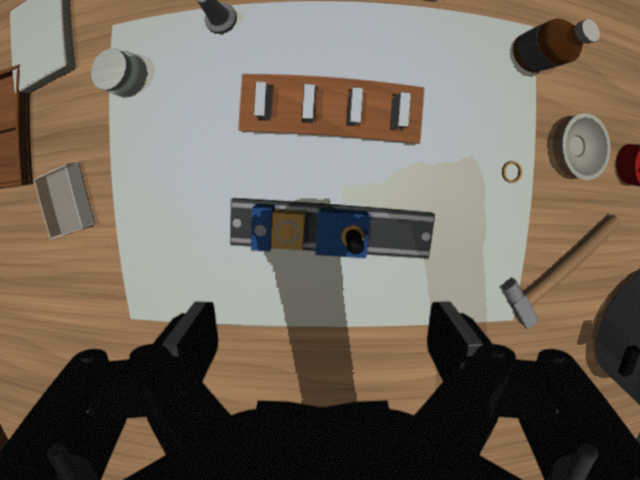

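The wrist view shows the gap clearly: blank right edge at column 304, jaw front edge at column 317, knob at (353, 241), and shim tops at (262, 98), (309, 102), (355, 105) and (403, 109). I'll rectify it to millimetres.

Run:
```python
from h import *
from station import env
k=env.get_calibration("wrist");im=cv2.imread("pics/w0.png")
s=2.4
def ortho(x0,x1,y0,y1,z):
    X=np.arange(x1,x0,-1/s);Y=np.arange(y1,y0,-1/s)
    R=cv2.Rodrigues(k["rvec"])[0];g=np.stack(np.meshgrid(X,Y,indexing="ij")+(np.full((len(X),len(Y)),float(z)),),-1)
    p=g@R.T+k["tvec"];r=np.hypot(p[...,0],p[...,1]);th=np.arctan2(r,p[...,2])/r;K=k["intrinsics"]
    o=cv2.remap(im,(K[0,0]*p[...,0]*th+K[0,2]).astype(np.float32),(K[1,1]*p[...,1]*th+K[1,2]).astype(np.float32),cv2.INTER_CUBIC)
    for y in range(-160,160,20):
        c=int((y1-y)*s);o[:6,c]=(0,0,255)
        if y%100==0:o[:12,c]=(0,0,255)
    for x in range(x0,x1,20): o[int((x1-x)*s)-1,:8]=(0,0,255)
    return o
A=ortho(590,690,-170,150,66);B=ortho(430,540,-170,150,44);print(A.shape,B.shape)
cv2.imwrite("pics/o.png",np.vstack([A,B]))
```

```text
(240, 768, 3) (264, 768, 3)
```

View pics/o.png

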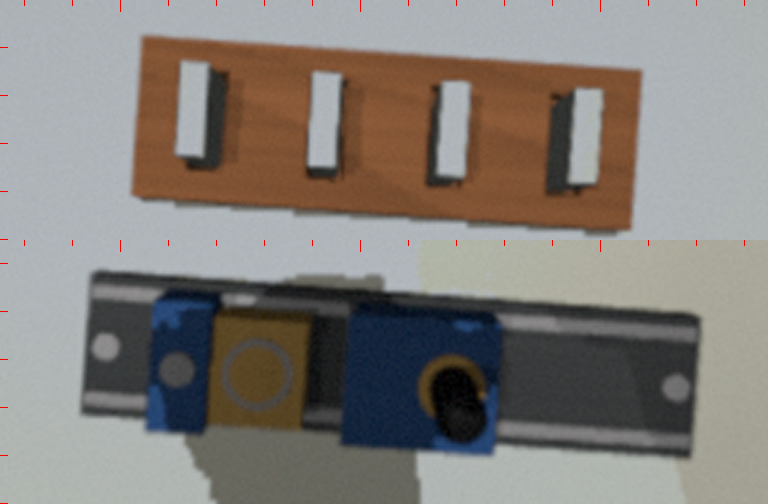

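Two shims it is: jaw face at y≈5.8 and blank face at y≈22 give a gap of about 16.5 mm. Yaw is about -0.072 for the vise and about -0.068 for the rack, and the knob is near (479, -39). I'll approach the knob and check it from close range.

Converted, 31 mm is 0.62, 6.9 mm is 0.138, 0.075 rad is 0.0239.

>>> creep_tool(moves=[0, 0, 0, 0, 0, 0.0239, 50, -0.126, 0.138, 0.62, 0, 0, 0, 50, -0.126, 0.138, 0.62, 0, 0, 0, 50, -0.126, 0.138, 0.62, 0, 0, 0, 50, -0.126, 0.138, 0.62, 0, 0, 0, 50, -0.126, 0.138, 0.62, 0, 0, 0, 50, -0.12, 0.138, 0.62, 0, 0, 0, 50, 0, 0, 0, 0, 0, 0, 50, 0, 0, 0, 0, 0, 0, 50])

```text
t: 3.9
tool_pos: [479.5, -38.7, 139.8]
tool_rot: [-3.141, 0.0, -0.076]
contact_force: [1.1, -0.1, 0.9]
gripper_width: 50.1
grip_force: 0.0
```

Run:
```python
from h import *
from station import env
def z(cam,n,zz):
    k=env.get_calibration(cam);env.capture(cam)
    for d in env.spot_point(n,cam)[:2]:
        uv=np.array(d["at"])*[640,480];print(n,round(d["confidence"],2),uv.round(1),atz(k,uv,zz,True).round(1))
z("wrist","jaw_knob",74);z("wrist","jaw_face",44);z("wrist","blank",12)
k=env.get_calibration("wrist");im=env.capture("wrist")
for p in((479.2,-39,74),(479.2,-39,94),(483,5.8,44),(487,42,40)):
    u=proj(k,p,True);cv2.circle(im,tuple(int(a) for a in u),3,(0,0,255),1)
cv2.imwrite("pics/w1.png",im)
```

```text
jaw_knob 0.66 [238.   41.1] [620.4   3.5  74. ]
jaw_face 0.97 [261.5 240.9] [484.4   6.   44. ]
jaw_face 0.51 [637.3  92.8] [ 601.  -337.1   44. ]
blank 0.96 [219.6 236.7] [482.9  47.2  12. ]
blank 0.39 [564.5 123.2] [ 567.  -264.9   12. ]
```

View pics/w1.png

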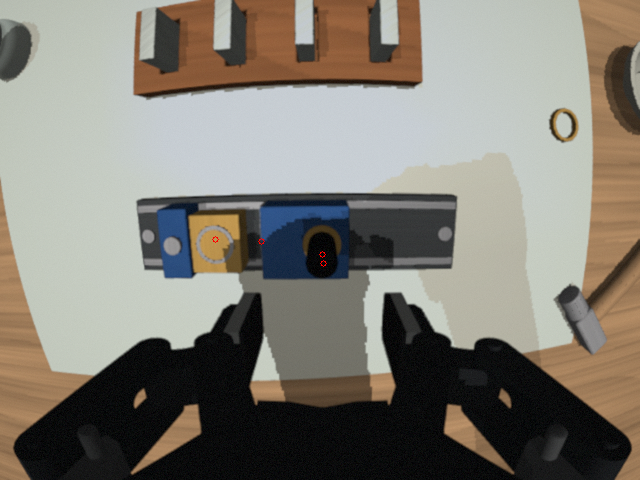

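Markers sit on the knob (322, 255), the jaw edge and the blank, so the model is confirmed. Next I descend, grip and pull back 76 mm.

Converted, 24 mm is 0.48.

>>> creep_tool(moves=[0, 0, 0.48, 0, 0, 0, 50, 0, 0, 0.48, 0, 0, 0, 50, 0, 0, 0.48, 0, 0, 0, 50, 0, 0, 0, 0, 0, 0, 50, 0, 0, 0, 0, 0, 0, 12, 0, 0, 0, 0, 0, 0, 12, 0, 0, 0, 0, 0, 0, 12, 0, 0, 0, 0, 0, 0, 12], squeeze=50)

```text
t: 5.05
tool_pos: [480.2, -38.8, 68.7]
tool_rot: [3.142, -0.003, -0.076]
contact_force: [-0.3, 0.2, 6.3]
gripper_width: 14.8
grip_force: 48.7
```

>>> creep_tool(moves=[0, 0.2, 0, 0, 0, 0, 12, 0, 0.36, 0, 0, 0, 0, 12, 0, 0.36, 0, 0, 0, 0, 12, 0, 0.36, 0, 0, 0, 0, 12, 0, 0.24, 0, 0, 0, 0, 12, 0, 0, 0, 0, 0, 0, 12])

```text
t: 5.65
tool_pos: [474.7, -117.1, 68.7]
tool_rot: [3.14, -0.004, -0.079]
contact_force: [1.5, -1.0, 6.3]
gripper_width: 15.0
grip_force: 49.2
```

Run:
```python
from h import *
from station import env
a=env.capture("wrist");b=env.capture("side")
cv2.imwrite("pics/w2.png",np.hstack([cv2.resize(a[150:480,130:530],(400,330)),cv2.resize(b[200:350,250:430],(396,330),interpolation=cv2.INTER_CUBIC)]))
k=env.get_calibration("wrist")
for d in env.spot_point("jaw_face","wrist")[:1]: print(d["confidence"],atz(k,np.array(d["at"])*[640,480],44,True))
```

```text
0.73 [478.02858616 -70.23635795  44.        ]
```

View pics/w2.png

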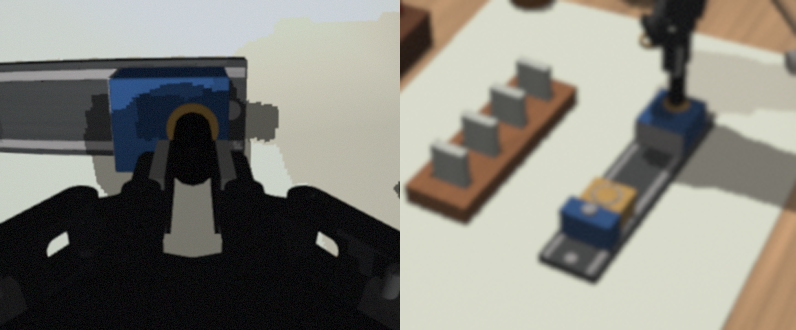

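The jaw is about 76 mm open (face at y≈-70). Next I release, lift and hover over shim 2's slot, then check.

Converted, -35 mm is -0.7, 33 mm is 0.66.

>>> creep_tool(moves=[0, 0, 0, 0, 0, 0, 50, 0, 0, 0, 0, 0, 0, 50, 0, 0, 0, 0, 0, 0, 50, 0, 0, -0.5, 0, 0, 0, 50, 0, 0, -0.7, 0, 0, 0, 40, 0.31, -0.288, -0.6, 0, 0, 0, 40, 0.66, -0.6, 0, 0, 0, 0, 40, 0.66, -0.6, 0, 0, 0, 0, 40, 0.66, -0.6, 0, 0, 0, 0, 40, 0.66, -0.6, 0, 0, 0, 0, 40, 0.158, -0.19, 0, 0, 0, 0, 40, 0, 0, 0, 0, 0, 0, 40, 0, 0, 0, 0, 0, 0, 40])

```text
t: 7.1
tool_pos: [638.2, 16.2, 156.6]
tool_rot: [3.141, 0.002, -0.076]
contact_force: [-0.4, -1.1, 0.3]
gripper_width: 39.7
grip_force: 0.0
```

Run:
```python
from h import *
from station import env
k=env.get_calibration("wrist");im=env.capture("wrist");T=env.observe()["tool_pos"]
for n in("shim1","jaw_knob","jaw_face"):
    z={"shim1":10,"jaw_knob":74,"jaw_face":44}[n]
    for d in env.spot_point(n,"wrist")[:4]:
        uv=np.array(d["at"])*[640,480];print(n,round(d["confidence"],2),uv.round(1),atz(k,uv,z,True).round(1))
for p in((640.5,14.8,66),(636.5,-39.1,66),(474,-115,74),(474,-115,94)):
    u=proj(k,p,True);print(u);cv2.circle(im,tuple(int(a) for a in u),2,(0,0,255),1)
cv2.imwrite("pics/w3.png",im)
```

```text
shim1 0.91 [258.8 224.3] [644.1  70.5  10. ]
shim1 0.71 [383.7 217.8] [641.7 -37.3  10. ]
shim1 0.64 [320.  224.7] [639.6  17.8  10. ]
shim1 0.62 [444.4 220.7] [635.6 -92.3  10. ]
[323.82259138 239.70513743]
[398.93176618 239.6912201 ]
[478.56531647 408.10819189]
[486.01337588 421.86782893]
```

View pics/w3.png

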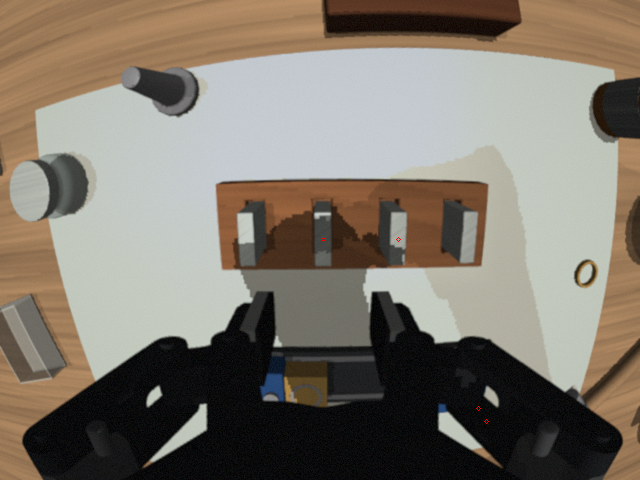

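Shim 2's top spans columns 314-331 and rows 213-266, with my marker at its centre (323, 240). I'll descend and grip.

Converted, 35 mm is 0.7, 2.3 mm is 0.046.

>>> creep_tool(moves=[0.046, 0.012, 0.6, 0, 0, 0, 40, 0, 0, 0.7, 0, 0, 0, 40, 0, 0, 0.5, 0, 0, 0, 40, 0, 0, 0.28, 0, 0, 0, 40, 0, 0, 0, 0, 0, 0, 40, 0, 0, 0, 0, 0, 0, 5, 0, 0, 0, 0, 0, 0, 5, 0, 0, 0, 0, 0, 0, 5, 0, 0, 0, 0, 0, 0, 5, 0, 0, 0, 0, 0, 0, 5], squeeze=40)

```text
t: 8.3
tool_pos: [641.8, 16.2, 53.8]
tool_rot: [3.142, -0.001, -0.076]
contact_force: [0.2, -0.7, 0.4]
gripper_width: 4.8
grip_force: 0.0
```

Run:
```python
from h import *
from station import env
a=env.capture("wrist");b=env.capture("side")
cv2.imwrite("pics/w4.png",np.hstack([a[150:480,130:530],cv2.resize(b[200:350,230:410],(396,330),interpolation=cv2.INTER_CUBIC)]))
```

```text
(no output)
```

View pics/w4.png

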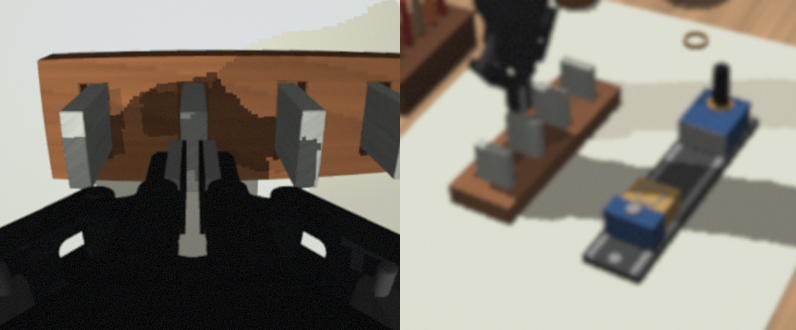

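Run:
```python
from h import *
from station import env
kw,ks=env.get_calibration("wrist"),env.get_calibration("side");T=env.observe()["tool_pos"];print(T)
R=cv2.Rodrigues(kw["rvec"])[0];print("cam",-R.T@kw["tvec"],"axis",R[2])
for n,p in(("tip",T+[0,0,-11]),("tip-30x",T+[-30,0,-11]),("tip+25z",T+[0,0,14]),("padedge+x",T+[11,0,-11]),("shimtop",(640.5,15,66)),("shimtop near",(620.5,13.5,66)),("shimtop far",(660.5,16.5,66)),("s3top",(636.5,-39.1,66))):
    print(n,"wrist crop",(proj(kw,p,True)-[130,150]).round(),"side crop",((proj(ks,p)-[230,200])*2.2+[400,0]).round())
```

```text
[641.58895882  16.24185111  53.44215345]
cam [708.98406866  11.33401638 218.2213367 ] axis [-0.26390598  0.01949316 -0.96435141]
tip wrist crop [192. 133.] side crop [521. 136.]
tip-30x wrist crop [197. 185.] side crop [546. 143.]
tip+25z wrist crop [192. 154.] side crop [520. 117.]
padedge+x wrist crop [191. 113.] side crop [512. 133.]
shimtop wrist crop [195. 154.] side crop [521. 118.]
shimtop near wrist crop [202. 193.] side crop [539. 122.]
shimtop far wrist crop [188. 112.] side crop [504. 114.]
s3top wrist crop [312. 152.] side crop [549.  90.]
```

The camera geometry shows the fingertips hovering just above the shim top, since the pads sit higher than assumed. I'll open, go 17 mm lower (still clear of the rack either way) and close.

Converted, 9 mm is 0.18, 8 mm is 0.16.

>>> creep_tool(moves=[0, 0, 0, 0, 0, 0, 40, 0, 0, 0, 0, 0, 0, 40, 0, 0, 0, 0, 0, 0, 40, 0, 0, 0.18, 0, 0, 0, 40, 0, 0, 0.16, 0, 0, 0, 40, 0, 0, 0, 0, 0, 0, 40, 0, 0, 0, 0, 0, 0, 5, 0, 0, 0, 0, 0, 0, 5, 0, 0, 0, 0, 0, 0, 5, 0, 0, 0, 0, 0, 0, 5], squeeze=40)

```text
t: 9.4
tool_pos: [641.5, 16.3, 36.3]
tool_rot: [-3.142, -0.0, -0.076]
contact_force: [0.2, 0.7, -0.7]
gripper_width: 10.3
grip_force: 40.4
```

Gripped. I'll lift it out and carry it over the bed.

>>> creep_tool(moves=[0, 0, -0.12, 0, 0, 0, 5, 0, 0, -0.24, 0, 0, 0, 5, 0, 0, -0.44, 0, 0, 0, 5, 0, 0, -0.6, 0, 0, 0, 5, 0, 0, -0.6, 0, 0, 0, 5, -0.4, 0.048, 0, 0, 0, 0, 5, -0.76, 0.096, 0, 0, 0, 0, 5, -0.78, 0.096, 0, 0, 0, 0, 5, -0.76, 0.096, 0, 0, 0, 0, 5, -0.406, 0.048, 0, 0, 0, 0, 5, 0, 0, 0, 0, 0, 0, 5, 0, 0, 0, 0, 0, 0, 5], squeeze=60)

```text
t: 10.6
tool_pos: [486.0, 8.8, 137.5]
tool_rot: [3.141, -0.003, -0.076]
contact_force: [-0.6, -0.5, -0.7]
gripper_width: 9.5
grip_force: 61.3
```

Run:
```python
from h import *
from station import env
k=env.get_calibration("wrist");env.capture("wrist")
for n,z in(("jaw_face",44),("blank",12),("shim1",10),("backstop",12)):
    for d in env.spot_point(n,"wrist")[:4]:
        uv=np.array(d["at"])*[640,480];print(n,round(d["confidence"],2),uv.round(1),atz(k,uv,z,True).round(1))
```

```text
jaw_face 0.66 [427.9 244.5] [478.6 -69.   44. ]
blank 0.64 [278.7 239.1] [483.2  44.3  12. ]
shim1 0.94 [319.2 274.4] [449.9  14.1  10. ]
shim1 0.68 [364.2  40.8] [637.7 -35.6  10. ]
shim1 0.57 [435.6  42.9] [636.1 -93.9  10. ]
shim1 0.57 [232.   47.8] [642.   68.8  10. ]
```

Converted, 30 mm is 0.6, 28 mm is 0.56.

>>> creep_tool(moves=[-0.016, 0, 0.4, 0, 0, 0, 5, 0, 0, 0.6, 0, 0, 0, 5, 0, 0, 0.56, 0, 0, 0, 5, 0, 0, 0.24, 0, 0, 0, 5, 0, 0, 0.1, 0, 0, 0, 5, 0, 0, 0.04, 0, 0, 0, 5, 0, 0, 0.02, 0, 0, 0, 5, 0, 0, 0, 0, 0, 0, 5, 0, 0, 0, 0, 0, 0, 5])

```text
t: 11.75
tool_pos: [485.0, 8.9, 39.0]
tool_rot: [-3.142, -0.001, -0.076]
contact_force: [0.1, -0.3, -0.9]
gripper_width: 9.8
grip_force: 61.3
```

Converted, 0.8 mm is 0.016.

>>> creep_tool(moves=[0, 0, 0.016, 0, 0, 0, 5, 0, 0, 0, 0, 0, 0, 5])

```text
t: 11.95
tool_pos: [485.1, 8.9, 38.3]
tool_rot: [3.142, -0.002, -0.076]
contact_force: [-1.1, 0.3, 6.2]
gripper_width: 9.9
grip_force: 62.2
```

>>> creep_tool(moves=[0, 0, 0.016, 0, 0, 0, 5, 0, 0, 0, 0, 0, 0, 5])

```text
t: 12.15
tool_pos: [485.2, 8.9, 38.2]
tool_rot: [3.141, -0.002, -0.076]
contact_force: [-3.3, -1.1, 15.0]
gripper_width: 9.6
grip_force: 63.3
```

Set down. I'll release, rise and go to shim 3.

>>> creep_tool(moves=[0, 0, -0.016, 0, 0, 0, 5, 0, 0, 0, 0, 0, 0, 26, 0, 0, 0, 0, 0, 0, 26, 0, 0, 0, 0, 0, 0, 26, 0, 0, -0.3, 0, 0, 0, 26, 0, 0, -0.7, 0, 0, 0, 40, 0, 0, -0.8, 0, 0, 0, 40, 0.5, 0.12, 0, 0, 0, 0, 40, 0.8, 0.18, 0, 0, 0, 0, 40, 0.8, 0.18, 0, 0, 0, 0, 40, 0.8, 0.18, 0, 0, 0, 0, 40, 0.21, 0.066, 0, 0, 0, 0, 40, 0, 0, 0, 0, 0, 0, 40, 0, 0, 0, 0, 0, 0, 40])

```text
t: 13.55
tool_pos: [635.3, -38.4, 126.7]
tool_rot: [-3.141, 0.002, -0.076]
contact_force: [0.0, 0.2, -0.0]
gripper_width: 40.0
grip_force: 0.0
```

Run:
```python
from h import *
from station import env
k=env.get_calibration("wrist");im=env.capture("wrist")
for n,z in(("shim1",10),):
    for d in env.trace(n,"wrist")[:5]:
        ys,xs=np.nonzero(d["pixels"]);print(round(d["confidence"],2),xs.min(),xs.max(),ys.min(),ys.max())
    for d in env.spot_point(n,"wrist")[:5]:
        uv=np.array(d["at"])*[640,480];print(round(d["confidence"],2),uv.round(1),atz(k,uv,10,True).round(1),atz(k,uv,12,True).round(1))
for p in((636.5,-39.1,66),(484,9,68)):print(proj(k,p,True))
cv2.imwrite("pics/w5.png",im)
```

```text
0.93 312 332 207 282
0.89 385 418 206 279
0.88 274 290 379 400
0.88 151 192 211 279
0.9 [397.  233.3] [631.8 -97.2  10. ] [632.3 -96.9  12. ]
0.76 [284.4 394.4] [483.8   8.7  10. ] [485.4   8.3  12. ]
0.73 [188.9 232.8] [645.1  69.5  10. ] [645.5  68.7  12. ]
[323.27539018 253.15180002]
[278.12130046 436.42245073]
```

Shim A stands at (485, 8.5) as planned, and shim 3 lies under the tool.

Converted, 35 mm is 0.7, 2.2 mm is 0.044.

>>> creep_tool(moves=[0.044, 0.008, 0.6, 0, 0, 0, 40, 0, 0, 0.7, 0, 0, 0, 40, 0, 0, 0.3, 0, 0, 0, 40, 0, 0, 0.208, 0, 0, 0, 40, 0, 0, 0, 0, 0, 0, 40, 0, 0, 0, 0, 0, 0, 5, 0, 0, 0, 0, 0, 0, 5, 0, 0, 0, 0, 0, 0, 5, 0, 0, 0, 0, 0, 0, 5], squeeze=60)

```text
t: 14.6
tool_pos: [639.9, -39.6, 38.7]
tool_rot: [-3.141, -0.003, -0.076]
contact_force: [-0.3, 0.3, 5.6]
gripper_width: 9.7
grip_force: 59.0
```

Converted, -39 mm is -0.78, -38 mm is -0.76.

>>> creep_tool(moves=[0, 0, -0.12, 0, 0, 0, 5, 0, 0, -0.24, 0, 0, 0, 5, 0, 0, -0.44, 0, 0, 0, 5, 0, 0, -0.6, 0, 0, 0, 5, 0, 0, -0.4, 0, 0, 0, 5, -0.4, 0.004, 0, 0, 0, 0, 5, -0.76, 0.006, 0, 0, 0, 0, 5, -0.78, 0.006, 0, 0, 0, 0, 5, -0.76, 0.006, 0, 0, 0, 0, 5, -0.414, 0.002, 0, 0, 0, 0, 5, 0, 0, 0, 0, 0, 0, 5, 0, 0, 0, 0, 0, 0, 5])

```text
t: 15.8
tool_pos: [484.1, -29.2, 128.1]
tool_rot: [3.141, -0.002, -0.076]
contact_force: [0.0, -0.2, 0.4]
gripper_width: 9.3
grip_force: 58.7
```

Run:
```python
from h import *
from station import env
k=env.get_calibration("wrist");T=env.observe()["tool_pos"];env.capture("wrist")
for d in env.spot_point("shim1","wrist")[:4]:
        uv=np.array(d["at"])*[640,480];print(round(d["confidence"],2),uv.round(1),atz(k,uv,T[2]-28.7,True).round(1),atz(k,uv,12,True).round(1))
```

```text
0.98 [394.5  37.1] [609.1 -76.4  99.4] [635.2 -95.6  12. ]
0.94 [179.6  49.3] [614.8  38.5  99.4] [643.5  71.2  12. ]
0.72 [317.8 276.7] [481.6 -26.5  99.4] [450.1 -23.1  12. ]
0.56 [273.6 237.2] [505.9  -4.4  99.4] [485.4   8.9  12. ]
```

Held shim is at (481.6, -27), so I'll lower it.

Converted, 30 mm is 0.6, 22 mm is 0.44.

>>> creep_tool(moves=[0, 0, 0.4, 0, 0, 0, 5, 0, 0, 0.6, 0, 0, 0, 5, 0, 0, 0.44, 0, 0, 0, 5, 0, 0, 0.18, 0, 0, 0, 5, 0, 0, 0.06, 0, 0, 0, 5, 0, 0, 0.03, 0, 0, 0, 5, 0, 0, 0, 0, 0, 0, 5, 0, 0, 0, 0, 0, 0, 5])

```text
t: 16.7
tool_pos: [484.2, -29.1, 42.3]
tool_rot: [3.142, -0.002, -0.076]
contact_force: [0.6, 0.1, -0.3]
gripper_width: 9.0
grip_force: 58.7
```

Converted, 1.3 mm is 0.026.

>>> creep_tool(moves=[0, 0, 0.026, 0, 0, 0, 5, 0, 0, 0, 0, 0, 0, 5])

```text
t: 16.9
tool_pos: [483.9, -29.1, 40.6]
tool_rot: [3.142, -0.001, -0.076]
contact_force: [-0.3, 0.0, 1.1]
gripper_width: 9.7
grip_force: 58.9
```

>>> creep_tool(moves=[0, 0, 0.016, 0, 0, 0, 5, 0, 0, 0, 0, 0, 0, 5])

```text
t: 17.1
tool_pos: [484.3, -28.9, 40.5]
tool_rot: [3.141, -0.002, -0.076]
contact_force: [-3.1, 1.0, 10.2]
gripper_width: 9.4
grip_force: 60.1
```

Down. I'll release, rise and go over the knob.

The rows are not in the units I measure in: shifts go in shares of 50 mm and turns go in shares of pi rad. I convert before sending: -38 mm is -0.76, -35 mm is -0.7.

>>> creep_tool(moves=[0, 0, -0.016, 0, 0, 0, 5, 0, 0, 0, 0, 0, 0, 24, 0, 0, 0, 0, 0, 0, 24, 0, 0, 0, 0, 0, 0, 24, 0, 0, -0.3, 0, 0, 0, 24, 0, 0, -0.7, 0, 0, 0, 30, 0, 0, -0.76, 0, 0, 0, 45, -0.012, 0.36, 0, 0, 0, 0, 45, -0.02, 0.7, 0, 0, 0, 0, 45, -0.02, 0.5, 0, 0, 0, 0, 45, -0.01, 0.208, 0, 0, 0, 0, 45, 0, 0, 0, 0, 0, 0, 45, 0, 0, 0, 0, 0, 0, 45])

```text
t: 18.4
tool_pos: [473.8, -115.7, 128.1]
tool_rot: [-3.141, 0.0, -0.076]
contact_force: [0.9, 0.6, 0.4]
gripper_width: 45.0
grip_force: 0.0
```

Run:
```python
from h import *
from station import env
k=env.get_calibration("wrist");T=env.observe()["tool_pos"];im=env.capture("wrist")
for n,z in(("shim1",12),("jaw_knob",74),("jaw_face",44),("blank",12)):
  for d in env.spot_point(n,"wrist")[:4]:
        uv=np.array(d["at"])*[640,480];print(n,round(d["confidence"],2),uv.round(1),atz(k,uv,z,True).round(1))
for p in((474.5,-117,74),(474.5,-117,94)):
    u=proj(k,p,True);cv2.circle(im,tuple(int(a) for a in u),2,(0,0,255),1)
cv2.imwrite("pics/w6.png",im)
```

```text
shim1 0.95 [206.6 233.1] [482.4 -23.3  12. ]
shim1 0.84 [282.3  33.1] [632.7 -97.4  12. ]
shim1 0.71 [167.  233.9] [484.6  12.   12. ]
shim1 0.61 [92.4 61.6] [642.4  68.6  12. ]
jaw_knob 0.9 [322.2 263.5] [ 470.5 -115.4   74. ]
jaw_face 0.8 [258.8 240.8] [480.5 -71.7  44. ]
jaw_face 0.41 [591.5  74.9] [ 599.1 -341.    44. ]
blank 0.91 [133.7 237.9] [483.9  44.8  12. ]
blank 0.72 [91.7 61.6] [642.6  69.4  12. ]
blank 0.38 [178.8 232.9] [484.6   1.   12. ]
```

View pics/w6.png

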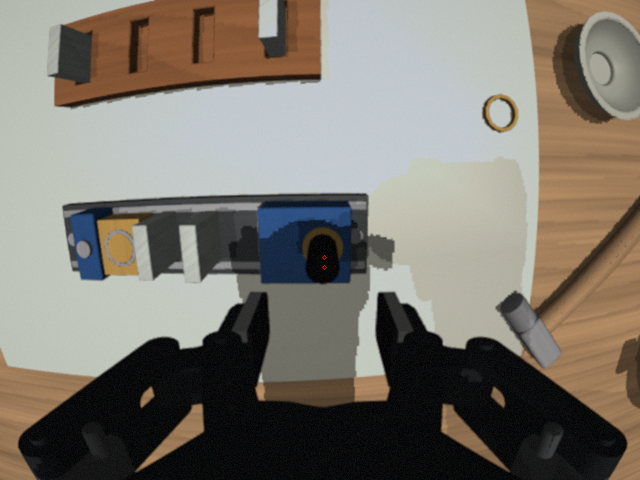

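Both shims stand upright between blank and jaw (columns 150 and 197), with the knob at (322, 262) under the tool. I'll descend and grip.

>>> creep_tool(moves=[0, 0, 0.6, 0, 0, 0, 45, 0, 0, 0.6, 0, 0, 0, 45, 0, 0, 0.24, 0, 0, 0, 45, 0, 0, 0.12, 0, 0, 0, 45, 0, 0, 0, 0, 0, 0, 45, 0, 0, 0, 0, 0, 0, 12, 0, 0, 0, 0, 0, 0, 12, 0, 0, 0, 0, 0, 0, 12, 0, 0, 0, 0, 0, 0, 12], squeeze=80)

```text
t: 19.55
tool_pos: [474.6, -117.0, 51.6]
tool_rot: [3.141, -0.002, -0.076]
contact_force: [-0.4, 1.0, 4.9]
gripper_width: 17.3
grip_force: 78.0
```

Converted, -5 mm is -0.1, -3 mm is -0.06.

>>> creep_tool(moves=[0, -0.1, 0, 0, 0, 0, 12, 0, -0.1, 0, 0, 0, 0, 12, 0, -0.1, 0, 0, 0, 0, 12, 0, -0.1, 0, 0, 0, 0, 12, 0, -0.1, 0, 0, 0, 0, 12, 0, -0.06, 0, 0, 0, 0, 12, 0, -0.06, 0, 0, 0, 0, 12, 0, -0.06, 0, 0, 0, 0, 12, 0, -0.06, 0, 0, 0, 0, 12, 0, -0.06, 0, 0, 0, 0, 12, 0, -0.06, 0, 0, 0, 0, 12, 0, -0.06, 0, 0, 0, 0, 12, 0, -0.06, 0, 0, 0, 0, 12, 0, -0.06, 0, 0, 0, 0, 12, 0, -0.06, 0, 0, 0, 0, 12, 0, -0.06, 0, 0, 0, 0, 12, 0, -0.06, 0, 0, 0, 0, 12, 0, 0, 0, 0, 0, 0, 12])

```text
t: 21.35
tool_pos: [478.8, -56.2, 51.5]
tool_rot: [3.141, -0.001, -0.076]
contact_force: [-2.5, 0.7, 7.2]
gripper_width: 17.0
grip_force: 78.2
```

Converted, -2 mm is -0.04, -1 mm is -0.02.

>>> creep_tool(moves=[0, -0.04, 0, 0, 0, 0, 12, 0, -0.02, 0, 0, 0, 0, 12, 0, -0.02, 0, 0, 0, 0, 12, 0, 0, 0, 0, 0, 0, 12])

```text
t: 21.75
tool_pos: [479.0, -52.8, 51.5]
tool_rot: [3.14, -0.001, -0.077]
contact_force: [-2.4, -1.7, 8.1]
gripper_width: 16.9
grip_force: 78.3
```

Run:
```python
from h import *
from station import env
k=env.get_calibration("wrist");env.capture("wrist")
for n,z in(("shim1",12),("jaw_face",44),("blank",12)):
  for d in env.spot_point(n,"wrist")[:4]:
        uv=np.array(d["at"])*[640,480];print(n,round(d["confidence"],2),uv.round(1),atz(k,uv,z,True).round(1))
```

```text
shim1 0.97 [109.   24.7] [642.   66.7  12. ]
shim1 0.67 [234.7 265.4] [483.   -1.3  12. ]
shim1 0.64 [233.8   6.4] [634.  -14.7  12. ]
jaw_face 0.95 [232.1 285.5] [482.3  -7.2  44. ]
blank 0.9 [163.8 271. ] [482.4  45.4  12. ]
```

Converted, -1 mm is -0.02.

>>> creep_tool(moves=[0, -0.02, 0, 0, 0, 0, 12, 0, -0.02, 0, 0, 0, 0, 12, 0, -0.02, 0, 0, 0, 0, 12, 0, 0, 0, 0, 0, 0, 12])

```text
t: 22.35
tool_pos: [479.2, -49.8, 51.5]
tool_rot: [3.14, -0.001, -0.077]
contact_force: [-2.4, -2.1, 8.2]
gripper_width: 17.0
grip_force: 78.4
```

>>> creep_tool(moves=[0, -0.02, 0, 0, 0, 0, 12, 0, -0.02, 0, 0, 0, 0, 12, 0, 0, 0, 0, 0, 0, 12])

```text
t: 22.65
tool_pos: [479.3, -47.8, 51.5]
tool_rot: [3.14, -0.001, -0.077]
contact_force: [-3.1, -1.7, 7.5]
gripper_width: 17.2
grip_force: 78.4
```

>>> creep_tool(moves=[0, -0.02, 0, 0, 0, 0, 12, 0, 0, 0, 0, 0, 0, 12])

```text
t: 22.85
tool_pos: [479.4, -46.9, 51.5]
tool_rot: [3.14, -0.001, -0.077]
contact_force: [-3.5, -1.5, 7.9]
gripper_width: 17.3
grip_force: 78.4
```

>>> creep_tool(moves=[0, -0.02, 0, 0, 0, 0, 12, 0, 0, 0, 0, 0, 0, 12])

```text
t: 23.05
tool_pos: [479.5, -45.9, 51.5]
tool_rot: [3.14, -0.001, -0.077]
contact_force: [-4.2, -2.3, 8.5]
gripper_width: 17.5
grip_force: 78.4
```

Converted, -0.7 mm is -0.014.

>>> creep_tool(moves=[0, -0.014, 0, 0, 0, 0, 12, 0, 0, 0, 0, 0, 0, 12])

```text
t: 23.25
tool_pos: [479.5, -45.6, 51.6]
tool_rot: [3.14, -0.001, -0.077]
contact_force: [-3.6, -3.7, 8.5]
gripper_width: 17.2
grip_force: 78.3
```

>>> creep_tool(moves=[0, -0.014, 0, 0, 0, 0, 12, 0, 0, 0, 0, 0, 0, 12])

```text
t: 23.45
tool_pos: [479.5, -45.3, 51.5]
tool_rot: [3.14, -0.001, -0.077]
contact_force: [-3.1, -4.6, 8.9]
gripper_width: 17.1
grip_force: 78.4
```

>>> creep_tool(moves=[0, -0.014, 0, 0, 0, 0, 12, 0, 0, 0, 0, 0, 0, 12])

```text
t: 23.65
tool_pos: [479.5, -45.3, 51.5]
tool_rot: [3.139, -0.001, -0.078]
contact_force: [-3.7, -6.0, 8.9]
gripper_width: 17.0
grip_force: 78.4
```

Contact is about 6.5 mm before the stop, as predicted. I'll build up the push.

Converted, -1 mm is -0.02.

>>> creep_tool(moves=[0, -0.02, 0, 0, 0, 0, 12, 0, -0.02, 0, 0, 0, 0, 12, 0, 0, 0, 0, 0, 0, 12, 0, 0, 0, 0, 0, 0, 12])

```text
t: 24.05
tool_pos: [479.5, -45.2, 51.6]
tool_rot: [3.137, -0.001, -0.079]
contact_force: [-2.6, -11.7, 9.5]
gripper_width: 17.0
grip_force: 78.7
```

>>> creep_tool(moves=[0, -0.02, 0, 0, 0, 0, 12, 0, -0.02, 0, 0, 0, 0, 12, 0, 0, 0, 0, 0, 0, 12, 0, 0, 0, 0, 0, 0, 12])

```text
t: 24.45
tool_pos: [479.5, -45.2, 51.6]
tool_rot: [3.135, -0.001, -0.081]
contact_force: [-2.6, -17.8, 9.4]
gripper_width: 17.3
grip_force: 78.8
```

Run:
```python
from h import *
from station import env
a=env.capture("wrist");b=env.capture("side")
cv2.imwrite("pics/w7.png",np.hstack([a[150:480,100:500],cv2.resize(b[200:350,250:430],(396,330),interpolation=cv2.INTER_CUBIC)]))
print(env.observe()["contact_force"])
```

```text
[ -2.61973759 -17.69972295   9.22167727]
```

View pics/w7.png

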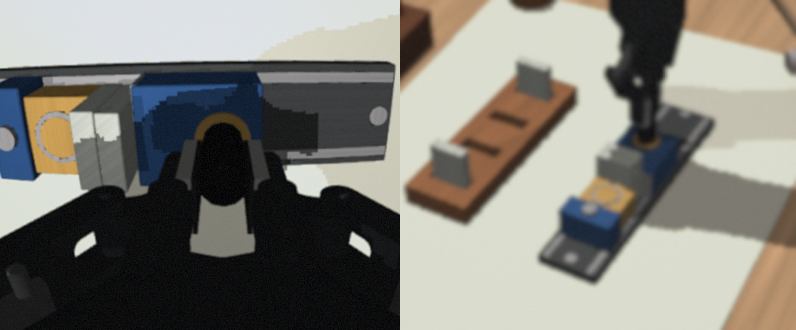

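The picture shows both shims upright and tight together between blank and jaw (columns 75-135 of the crop), with the knob held and a steady push of about 17.7 N. I'm handing it in.

```bash
python3 -c "
from station import env
print(env.hand_in())"
```

```text
the job is handed in; nothing more can be done
None
```

I handed the job in with two shims standing between jaw and blank, the knob still gripped, and a steady push of about 17.7 N clamping the stack roughly 6.5 mm before the jaw's stop; no verdict was returned.

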